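Pack the specimen carrier

TASK

Pack the specimen carrier for the courier: push the cold pack that was left lying in it fully home under the shelf, against the end wall, so that there is room for the rest. Then lower the tube stand in with its upright block next to the cold pack and its foot plate pointing away from the shelf, and last lower the sample box into the remaining gap so that it sits flat on the foot plate and pins the stand down. Keep the tubes upright, lower both things in gently rather than dropping them, and leave the other things on the bench alone.

Things in the scene. Friction and masses are not known exactly. Their poses are not given: they have to be found in the camera images.
- carrier: Grey open-topped plastic specimen carrier, stands fast on the bench, 186 (its x) x 134 (its y) x 60 mm high. Origin: centre of its underside; z up. Walls 8, floor 6 mm thick. Inside x -85..85, y -59..59 mm, floor z 6, rim z 60. Packed, along x: cold pack at +x under the shelf, then the stand's block, then the sample box at the -x end, each with its own x along the carrier's x.
- inner_floor (a point): Centre of the carrier's inner floor, 6 mm above the bench; the carrier's axes. The inside is 170 mm along x and 118 mm along y.
- shelf_edge (a point): Middle of the lower inner edge of the carrier's fixed shelf, 41 mm above the bench; the carrier's axes. The shelf runs from here 46 mm towards +x to the end wall, over the full width, 5 mm thick.
- pack_center (a point): Centre of the white cold pack, a rigid flat brick 60 (x) x 110 (y) x 30 mm high, 0.15 to 0.3 kg. It starts loose on the carrier's floor, not or only partly under the shelf, slightly askew, with at least 43 mm free between it and the -x end wall for fingers. It slides easily (a few N). Fully home its centre is at carrier x = 55 mm and 14 mm of it shows beyond the shelf.
- stand_center (a point): White tube stand, L-shaped from the side, 0.25 to 0.45 kg. This point: mid block in plan, 47 mm above its underside (half its height). Block 40 (x) x 112 (y) x 52 mm high, red closures 8 mm proud. On it a plate handle, centred, 40 (x) x 14 thick (y), 52 to 94 mm above the underside: pinch it across y. Packed: its +x towards the shelf, this point at carrier x 0 to 5, y -3 to 3, z 53 mm.
- foot_plate (a point): Middle of the top of the tube stand's foot plate, 52.5 mm from the block's middle towards the stand's -x, 8 mm above its underside. The plate is 8 mm thick, 65 (x) x 112 mm (y), and starts at the block's face.
- samples_center (a point): White lidded sample box, 0.24 to 0.42 kg. This point: its centre, 42 mm above its underside (half its height). Box 60 (x) x 112 (y) x 42 mm high. On the lid a plate handle, centred, 40 (x) x 14 thick (y), 42 to 84 mm above the underside: pinch it across y. Either way round is right. Packed: midway between the stand's block and the -x end wall (gap 65 to 70 mm), this point at carrier z 56 mm.
- rack: Bystander: steel bench rack 75 x 170 x 50 mm with orange grommets and three tubes, 95 mm high; origin at the centre of its underside. Leave alone.
- washbottle: Bystander: white bottle with a red cap, 64 mm across, 150 mm high; origin at the centre of its underside. Leave alone.
- marker: Bystander: black marker pen lying on the bench, 130 mm long along its x, 16 mm thick. Leave alone.
Not all that is in view belongs to the job. What is shaped like the part that bears pack_center but blue or turquoise is not meant.

How it is judged:
On the way, in this order (a step that is already met when the one before it is completed fails the run):
1. the cold pack is home under the shelf, against the end wall (x of pack_center in the frame of carrier above 0.05 m and z of pack_center in the frame of carrier below 0.025 m), for 0.2 s.
2. the tube stand is down on the carrier's floor, block next to the cold pack (x of stand_center in the frame of carrier between -0.004 and 0.01 m and y of stand_center in the frame of carrier between -0.01 and 0.01 m and z of stand_center in the frame of carrier below 0.0565 m and angle between stand_center's own z axis and vertical below 0.06 rad), for 0.2 s.
At the end, for the whole second after the job is handed in: Cold pack under the shelf within 6 mm of the end wall; tube stand upright on the carrier's floor (within 3.5 mm), its block next to the cold pack; sample box level on the foot plate (within 3.5 mm) between block and end wall; all at rest and let go (all of step 2 and x of pack_center in the frame of carrier above 0.049 m and z of pack_center in the frame of carrier below 0.025 m and x of samples_center in the frame of carrier between -0.062 and -0.045 m and y of samples_center in the frame of carrier between -0.01 and 0.01 m and z of samples_center in the frame of carrier below 0.0595 m and angle between samples_center's own z axis and vertical below 0.06 rad and linear speed of each of pack, stand, samples below 0.02 m/s); the robot touches nothing.
It fails at once if the tube stand is dropped into the carrier (horizontal distance between stand_center and carrier below 0.09 m and z of stand_center in the frame of carrier below 0.1 m and linear speed of stand above 0.45 m/s).
It fails at once if the sample box is dropped into the carrier (horizontal distance between samples_center and carrier below 0.09 m and z of samples_center in the frame of carrier below 0.095 m and linear speed of samples above 0.45 m/s).
It fails at once if the tube stand is tipped over (angle between stand_center's own z axis and vertical above 0.6 rad).
It fails at once if the bench rack, bottle or marker pen is disturbed (moved over 30 mm) (distance of any of rack, washbottle, marker from where it was at the start of the episode above 0.03 m).
It also fails if it takes over 67 s, if anything falls off the work surface, if the arm or the gripper's body presses on something with over 40 N, if the wrist force passes 120 N, or if a joint passes its speed limit or range.

ROBOT

A 6-joint arm with a two-finger parallel gripper is mounted at the origin on the work surface. World frame = base frame: x ahead of the robot, y to its left, z up, the work surface at z = 0. Lengths are in m, angles in rad, forces in N, time in s.
With the tool pointing down it reaches from about 0.35 to 0.975 m from the base axis. Payload 4.9 kg.
Tool frame: the origin (TCP) lies at the very end of the fingers, on their centre line; the grasp point (between the pads) lies 19 mm behind it; z points along the fingers, x is the direction in which the jaws open and shut, and the axes are right-handed (so a half turn about z gives the same grasp; the last joint's range is limited). The gripper opens to 85 mm and grips with 20 to 120 N. Pads are 22 mm wide; open, the fingers measure 114 mm over their backs; the gripper's body (76 mm by 85 mm) begins 54 mm behind the grasp point. The pads swing forward as they close: fully open they stand 13 mm farther back than shut.
Start: joints at [-1.424, 0.053, 1.613, -0, 1.476, -0.119], TCP at [0.164, -0.603, 0.231] pointing down, gripper open.
Joint ranges: [-3.01, 3.01], [-1.01, 2.22], [0.06, 2.58], [-1.02, 4.17], [0.09, 2.62], [-3.14, 3.14]. Speed limits (rad/s): [2.57, 2.57, 3.14, 3.14, 3.14, 3.14].

INTERFACE

Orientations are given as a rotation vector (axis times angle).
In Python, from station import readout, viewer, ctrl, nets gives the robot as it stands. The module is installed in compiled form; this text tells all that it offers.
- The arm moves only by the tool step_arm, never from a script. Its argument "moves" is a list that holds one entry, the list of rows, each a list of 4 numbers: the shift along the world's x, y, z in cm, then the turn about the world's z in rad. In form: [[[dx, dy, dz, yaw], ...]]. A call has 1 to 10 rows; each row shifts and turns the commanded pose from where the row before left it; what a row does not reach is not made up. A row lasts 1/12 s, in which the tool goes at most 41.7 mm and 7.16 degrees, less where a joint would pass 70% of its speed; a pose out of reach is approached as far as the arm can. A call is refused whole if a number of a shift passes 4.17 or a number of a turn 0.125, either way. A call with a gripper value outside its range is refused whole. "grip" is the closure, from 0 (fully open) to 1 (shut), set as the call begins (left out, the last holds). The fingers move at their own pace and stop on an object; "squeeze" is the grip in N (left out, the last holds). Time passes only in rows, so rows that do not move let the fingers close. It gives the time, the measured TCP pose, the force and the opening at its end, in the units of the state.
- readout.get_obs(): the state, without advancing time (a new reading comes with each control period).
- viewer.get_image(name): name is "scene" or "top" or "wrist"; returns the picture (384x512x3 uint8, blue, green, red); there is no depth.
- viewer.calibration(name): a dict with "camera_matrix" (3x3 intrinsics, pixels), "R" (3x3) and "t" (3): a world point X has camera coordinates R X + t. Camera axes: x right, y down, z forward; pixel columns grow to the right and rows downward; lengths in m; the calibration is good to about 2 mm. A picture is of the moment at which its call begins: read the wrist's pose just before it. calibration takes no time and is no camera call; for the wrist camera it gives the pose at the moment of the call.
- ctrl.finish_job(): hands the job in, once; it reports no verdict.
Trained networks look in the newest picture that a camera, given by its name, has taken for a name from the list of things; names that differ only in an ending like _2 or _b are one class to them, and where a whole thing is asked for, a point or a joint stands for the part that bears it (a point fixed in the world has none). Each returns a list of dicts, best first, with "confidence" (0 to 1); they miss things now and then, are a little off and sometimes report something else, mostly with a low value. They report only what shows in the picture. A call takes as long as a camera call. They do not tell look-alikes from the thing itself.
- nets.masks_of(camera, thing): "region" (384x512 bool, what is visible of it) and "box" ([left, top, right, bottom] in pixels, round what is visible of it).
- nets.pinpoint(camera, thing): "at" ([column, row] in pixels: a listed point, or the origin of a listed thing).
The state is a dict: "t": time; "q": joint angles; "dq": joint speeds; "effort": joint torques, N m; "tool_pos": TCP position; "tool_rot": TCP orientation; "contact_force": force on the tool from outside, world axes, zero at the start; "wrist_torque": the same for the moment, N m; "opening": finger opening in m.
Only numpy, scipy, OpenCV 4.12 (cv2) and the standard library are available. Lean on these libraries where they do the work, as an engineer would, in place of code of your own. Each camera call takes 0.05 s, during which the arm holds its last target. There are 200 camera calls.

## Working session

There is one attempt and no reset: what is moved stays moved. The work goes in short steps, Python scripts to look and compute and a tool call to move; the robot and the scene stay as the last step left them, time stands still between calls to the robot, and variables do not carry over. Pictures are saved under pics/ and viewed, about 8 in all and at most 12, crops included, and the job is handed in when it is done.

Besides the shell and the picture viewer there is one more tool, called after "Call:" as name(argument=value, ...), one argument or row to a line, values as JSON. step_arm: Moves the arm, as the interface text tells. Its arguments: {"type":"object","properties":{"moves":{"type":"array","items":{"type":"array","items":{"type":"array","items":{"type":"number"}}}},"grip":{"type":"number"},"squeeze":{"type":"number"}},"required":["moves"]}

```bash
mkdir -p pics
cat > h.py <<'E'
import numpy as np, cv2
from station import readout, viewer, ctrl, nets
def ray(c,uv,z):
    k=viewer.calibration(c);K,R,t=map(np.array,(k["camera_matrix"],k["R"],k["t"]))
    t=t.ravel();o=-R.T@t;d=R.T@np.linalg.inv(K)@np.array([uv[0],uv[1],1.])
    return o+d*(z-o[2])/d[2]
def proj(c,X):
    k=viewer.calibration(c);K,R,t=map(np.array,(k["camera_matrix"],k["R"],k["t"]))
    p=K@(R@np.array(X)+t.ravel());return p[:2]/p[2]
Z=dict(carrier=0,inner_floor=.006,shelf_edge=.041,pack_center=.021,stand_center=.047,foot_plate=.008,samples_center=.042,rack=0,washbottle=0,marker=.008)
E
python3 - <<'E'
from h import *
ims=[]
for c in("top","scene"):
    im=viewer.get_image(c);ims.append(im.copy())
    cv2.imwrite(f"pics/{c}0.png",im)
    for n,z in Z.items():
        for r in nets.pinpoint(c,n)[:3]:
            print(c,n,round(r["confidence"],2),np.round(r["at"]),np.round(ray(c,r["at"],z),3))
print(readout.get_obs())
cv2.imwrite("pics/top0b.png",cv2.resize(ims[0],(800,600)));cv2.imwrite("pics/scene0b.png",cv2.resize(ims[1],(800,600)))
E
```

```text
top carrier 0.88 [247. 200.] [ 0.559 -0.018  0.   ]
top inner_floor 0.65 [249. 196.] [ 0.571 -0.024  0.006]
top inner_floor 0.29 [246. 199.] [ 0.561 -0.016  0.006]
top shelf_edge 0.59 [234. 201.] [0.551 0.02  0.041]
top pack_center 0.96 [287. 268.] [ 0.351 -0.145  0.021]
top pack_center 0.76 [227. 262.] [0.368 0.04  0.021]
top pack_center 0.64 [242. 200.] [ 0.557 -0.004  0.021]
top stand_center 0.62 [135. 221.] [0.488 0.317 0.047]
top foot_plate 0.61 [148. 227.] [0.47  0.284 0.008]
top samples_center 0.74 [348. 232.] [ 0.461 -0.327  0.042]
top samples_center 0.35 [221. 134.] [0.762 0.062 0.042]
top rack 0.85 [295. 141.] [ 0.752 -0.171  0.   ]
top washbottle 0.95 [151. 141.] [0.745 0.288 0.   ]
top marker 0.58 [220. 134.] [0.767 0.067 0.008]
scene carrier 0.92 [260. 214.] [0.557 0.002 0.   ]
scene carrier 0.61 [186. 248.] [ 0.746 -0.181  0.   ]
scene inner_floor 0.79 [257. 214.] [ 0.565 -0.005  0.006]
scene shelf_edge 0.76 [272. 201.] [0.534 0.036 0.041]
scene pack_center 0.94 [232. 173.] [ 0.341 -0.129  0.021]
scene pack_center 0.79 [259. 210.] [ 0.562 -0.     0.021]
scene pack_cente
[... 368 characters left out ...]
ne marker 0.39 [257. 211.] [ 0.549 -0.007  0.008]
{'t': 1.1, 'q': array([-1.42398617e+00,  5.26854683e-02,  1.61290283e+00, -1.81135156e-06,
        1.47600999e+00, -1.18982859e-01]), 'dq': array([ 0.00045373, -0.00111179,  0.00065426, -0.00165174, -0.00117645,
        0.00057825]), 'effort': array([-3.73928460e-04, -3.93693173e+01, -3.70464385e+01, -2.50246167e-04,
        5.36304724e-04, -5.80230818e-06]), 'tool_pos': array([ 0.16417847, -0.60302738,  0.2313109 ]), 'tool_rot': array([-2.49620499e+00,  1.90749797e+00,  8.31226157e-06]), 'contact_force': array([-0.53570116, -0.08601176,  0.29145362]), 'wrist_torque': array([0.01327571, 0.00147733, 0.04966306]), 'opening': 0.0853851189679806}
```

View pics/top0b.png

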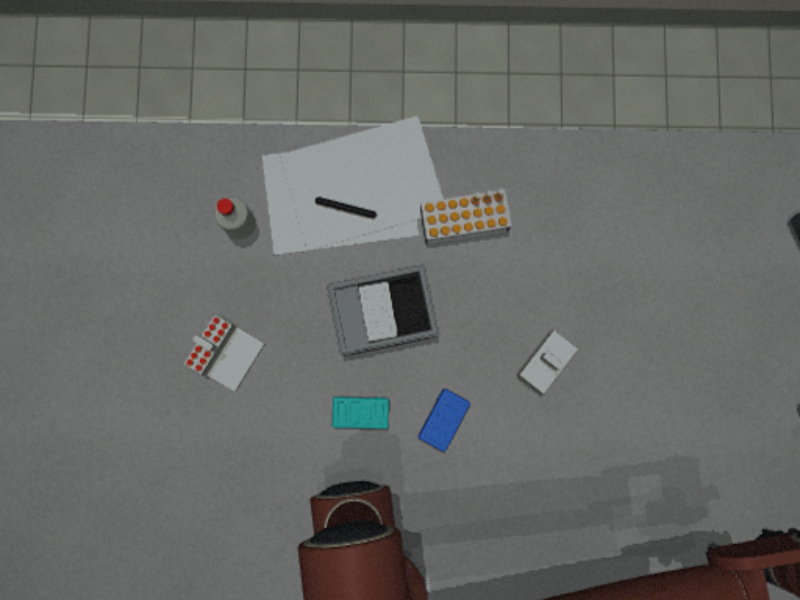

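View pics/scene0b.png

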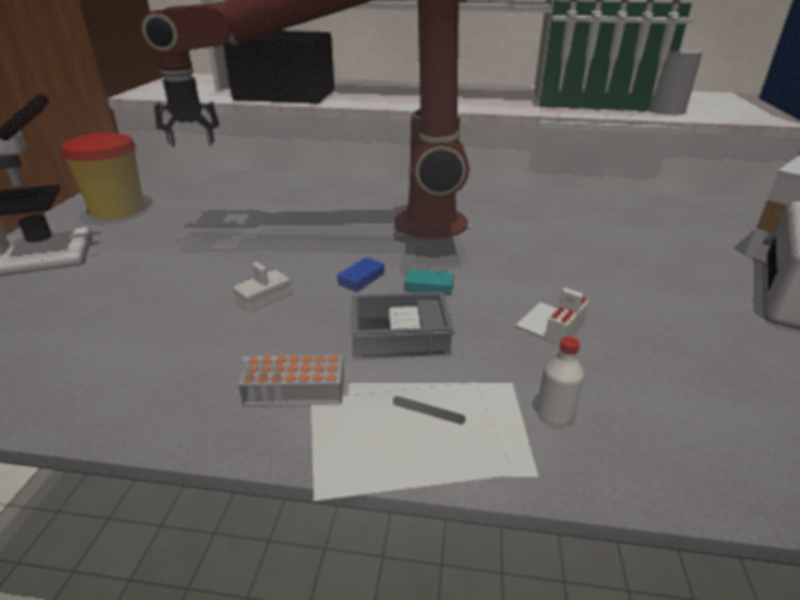

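The top picture shows:
- the carrier at (383,310), with its shelf on the left, so carrier +x is about world +y
- the white pack inside it at (378,310)
- the stand at (207,342), with its foot to the lower right
- the sample box at (548,362)

There are three pack-shaped bricks: white in the carrier (378,310), turquoise (360,412) and blue (444,420). The white one is meant: it has the right colour and it lies in the carrier.

I'll move towards the carrier and look at the sample box on the way.

Call:
step_arm(
  moves=[
    [[2.4,3.3,0.7,0.117],[2.4,3.3,0.7,0.117],[2.4,3.3,0.7,0.117],[2.4,3.3,0.7,0.117],[2.4,3.3,0.7,0.117],[2.4,3.3,0.7,0.117],[2.4,3.3,0.7,0.117],[2.4,3.3,0.7,0.117],[2.4,3.3,0.7,0.117],[2.4,3.3,0.7,0.117]],
  ],
  grip=0.35,
)

```text
t: 1.93
tool_pos: [0.4049, -0.2712, 0.302]
tool_rot: [3.134, -0.203, 0.001]
contact_force: [1.3, 1.1, -1.1]
opening: 0.0554
```

```bash
cat > look.py <<'E'
import sys
from h import *
tag=sys.argv[1];names=sys.argv[2:]
o=readout.get_obs();im=viewer.get_image("wrist")
R=cv2.Rodrigues(np.array(o["tool_rot"]))[0]
print("tcp",np.round(o["tool_pos"],4),"jaw yaw deg",round(np.degrees(np.arctan2(R[1,0],R[0,0])),2))
cv2.imwrite(f"pics/{tag}.png",im);cv2.imwrite(f"pics/{tag}b.png",cv2.resize(im,(800,600)))
k=viewer.calibration("wrist");np.savez(f"pics/{tag}.npz",**{a:np.array(k[a]) for a in k})
print("cam",np.round(-np.array(k["R"]).T@np.array(k["t"]).ravel(),3))
for n in names:
    for r in nets.pinpoint("wrist",n)[:2]:
        print(n,round(r["confidence"],2),np.round(r["at"],1),np.round(ray("wrist",r["at"],Z[n]),4))
E
python3 look.py w1 samples_center pack_center inner_floor
```

```text
tcp [ 0.4049 -0.2712  0.302 ] jaw yaw deg -7.42
cam [ 0.417 -0.191  0.447]
samples_center 0.95 [296.6 195.7] [ 0.4641 -0.3335  0.042 ]
pack_center 0.84 [197.2  55.2] [ 0.3547 -0.1381  0.021 ]
```

View pics/w1b.png

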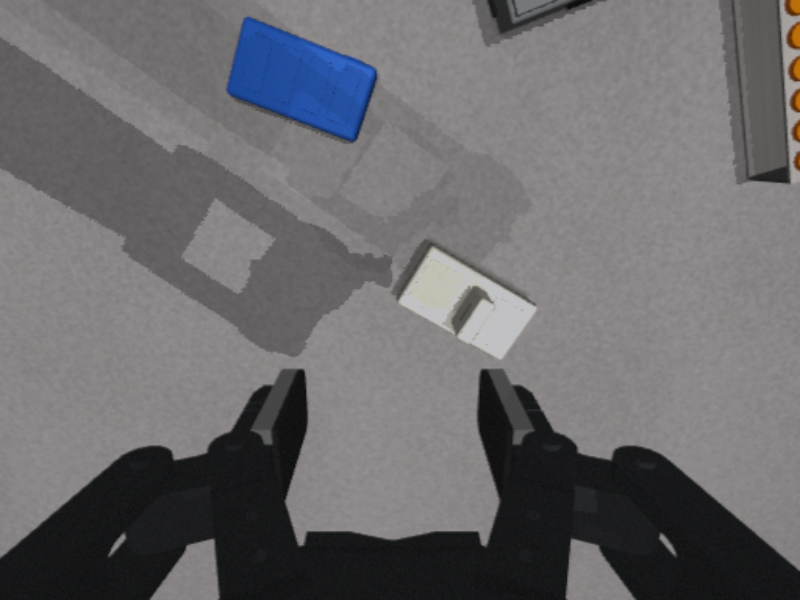

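The box's lid corners are clear at (430,245), (537,308), (502,358) and (398,302), with its handle at (474,310). Blue decoy at the upper left. I'll compute the box pose and go on to the carrier.

Call:
step_arm(
  moves=[
    [[1.55,2.9,0,0.034],[1.55,2.9,0,0.034],[1.55,2.9,0,0.034],[1.55,2.9,0,0.034],[1.55,2.9,0,0.034],[1.55,2.9,0,0.034],[1.55,2.9,0,0.034],[1.55,2.9,0,0.034],[1.55,2.9,0,0.034],[1.55,2.9,0,0.034]],
  ],
)

```text
t: 2.97
tool_pos: [0.5597, 0.0164, 0.3006]
tool_rot: [3.125, 0.318, -0.001]
contact_force: [0.4, -0.2, 0.3]
opening: 0.0556
```

```bash
cat >> h.py <<'E'
def rays(tag,pts,z,s=.64):
    k=np.load(f"pics/{tag}.npz");K,R,t=k["camera_matrix"],k["R"],k["t"].ravel();o=-R.T@t
    P=[]
    for p in pts:
        d=R.T@np.linalg.inv(K)@np.array([p[0]*s,p[1]*s,1.]);P.append(o+d*(z-o[2])/d[2])
    return np.array(P)[:,:2]
def rect(tag,pts,z):
    P=rays(tag,pts,z);e=[P[1]-P[0],P[2]-P[1],P[3]-P[2],P[0]-P[3]]
    print("centre",np.round(P.mean(0),4),"sides",[round(float(np.hypot(*v)),4) for v in e],"dirs",[round(float(np.degrees(np.arctan2(v[1],v[0]))),1) for v in e])
E
python3 look.py w2 inner_floor shelf_edge pack_center carrier
python3 -c "
from h import *
rect('w1',[(430,245),(537,308),(502,358),(398,302)],.042)
print(rays('w1',[(474,312)],.08))"
```

```text
tcp [0.5597 0.0164 0.3006] jaw yaw deg 11.63
cam [0.546 0.095 0.443]
shelf_edge 0.92 [250.3 147.7] [0.5564 0.0272 0.041 ]
pack_center 0.92 [111.  113.8] [0.3647 0.03   0.021 ]
pack_center 0.89 [250.4 164.8] [ 0.5617 -0.0006  0.021 ]
carrier 0.64 [404.5 147.4] [0.7765 0.0646 0.    ]
centre [ 0.4708 -0.3284] sides [0.1124, 0.056, 0.1104, 0.058] dirs [-37.3, -126.8, 143.7, 55.2]
[[ 0.47053524 -0.32264567]]
```

View pics/w2b.png

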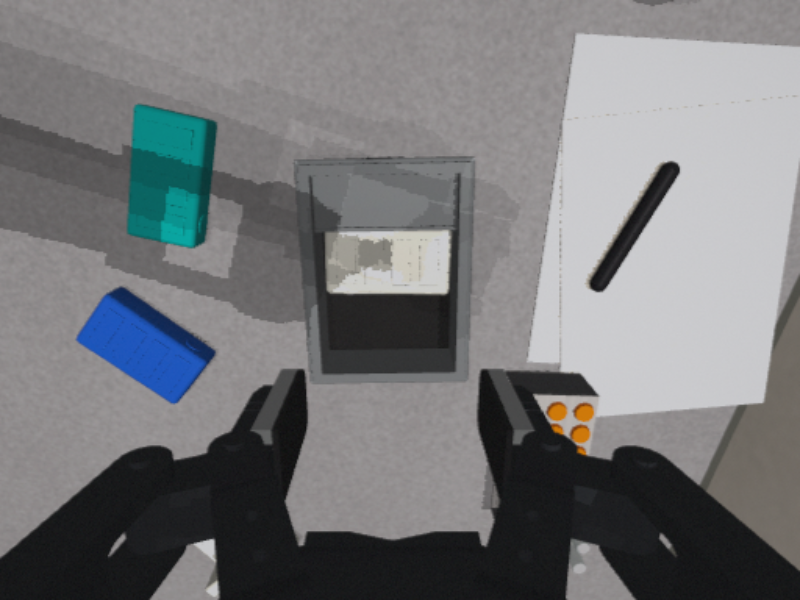

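The carrier's rim corners are at (295,160), (474,157), (468,381) and (311,383). The white pack is inside at (388,262), with a free dark gap at its -x end at (388,322).

```bash
python3 -c "
from h import *
rect('w2',[(295,160),(474,157),(468,381),(311,383)],.06)
print('front edge pack',rays('w2',[(328,293),(450,293)],.036))
print('wall',rays('w2',[(330,349),(448,349)],.006))
im=cv2.imread('pics/w2.png')[90:255,175:315];cv2.imwrite('pics/w2c.png',cv2.resize(im,None,fx=3.6,fy=3.6,interpolation=cv2.INTER_CUBIC))"
```

```text
centre [ 0.563  -0.0038] sides [0.1378, 0.1903, 0.1391, 0.19] dirs [12.8, -76.8, -167.3, 102.8]
front edge pack [[ 0.51548711 -0.03416406]
 [ 0.62146388 -0.01182158]]
wall [[ 0.52491263 -0.10020645]
 [ 0.63904603 -0.07615949]]
```

View pics/w2c.png

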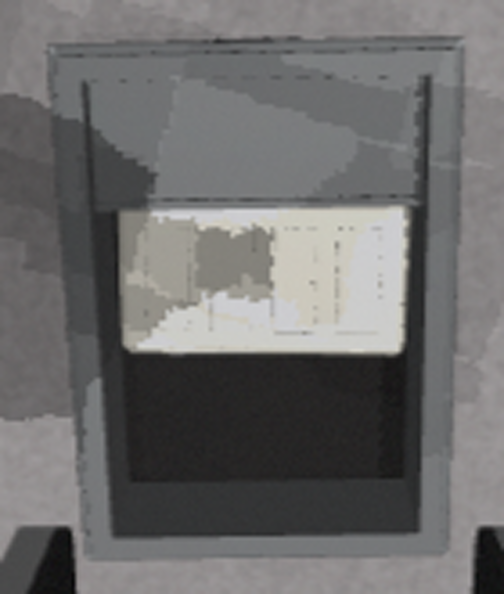

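Carrier: centre (0.563, -0.004), yaw 102.8°. The floor edge agrees within 2 mm. The pack's front face is at carrier x = -20, so it needs about 45 mm of push. I'll lower the fingers into the gap at carrier x = -51.

Call:
step_arm(
  moves=[
    [[0.36,-1.73,-3.3,0.02],[0.36,-1.73,-3.3,0],[0.36,-1.73,-3.3,0],[0.36,-1.73,-3.3,0],[0,0,-3.0,0],[0,0,-3.0,0],[0,0,-3.0,0],[0,0,-3.0,0],[0,0,-2.0,0],[0,0,-1.0,0]],
  ],
)

```text
t: 4.05
tool_pos: [0.5704, -0.0538, 0.0156]
tool_rot: [-3.121, -0.347, 0.009]
contact_force: [-1.2, 1.4, -0.2]
opening: 0.0553
```

Call:
step_arm(
  moves=[
    [[0.2,0.75,0,0],[-0.17,0.78,0,0],[-0.17,0.78,0,0],[-0.17,0.78,0,0],[-0.17,0.78,0,0],[-0.13,0.59,0,0],[-0.13,0.59,0,0],[-0.11,0.49,0,0],[0,0,0,0]],
  ],
)

```text
t: 4.8
tool_pos: [0.5653, 0.0037, 0.0198]
tool_rot: [3.121, 0.354, 0.001]
contact_force: [0.0, -2.0, 0.7]
opening: 0.0557
```

Call:
step_arm(
  moves=[
    [[-0.07,0.3,0,0],[-0.07,0.3,0,0],[-0.04,0.2,0,0],[-0.02,0.1,0,0],[0,0,0,0]],
  ],
)

```text
t: 5.22
tool_pos: [0.5652, 0.0041, 0.0204]
tool_rot: [3.105, 0.351, 0.005]
contact_force: [3.6, -29.2, -1.9]
opening: 0.0557
```

Contact is firm at 29 N, with the tool at carrier x of about 7. I'll back off, rise, and check the pack's position.

Call:
step_arm(
  moves=[
    [[0.2,-1.2,0,0],[0.3,-1.5,0.5,0],[0,0,4,0],[0,0,4,0],[0,0,4,0],[0,1.0,4,0],[0,1.0,4,0],[0,1.0,4,0],[0,1.0,4,0],[0,0,0,0]],
  ],
)

```text
t: 6.05
tool_pos: [0.5711, 0.0269, 0.3149]
tool_rot: [3.12, 0.356, 0.024]
contact_force: [0.6, 0.3, 1.0]
opening: 0.0552
```

```bash
python3 look.py w3 shelf_edge pack_center inner_floor; python3 -c "
import cv2
im=cv2.imread('pics/w3.png');cv2.imwrite('pics/w3c.png',cv2.resize(im[40:290,140:400],(800,769))[:600])"
```

```text
tcp [0.5711 0.0269 0.3149] jaw yaw deg 13.01
cam [0.552 0.101 0.453]
shelf_edge 0.62 [235.1 149.4] [0.548  0.0288 0.041 ]
pack_center 0.96 [ 83.8 218.3] [ 0.3463 -0.1266  0.021 ]
pack_center 0.93 [102.4 115.7] [0.3609 0.0302 0.021 ]
inner_floor 0.87 [236.  173.1] [ 0.5526 -0.0111  0.006 ]
```

View pics/w3b.png

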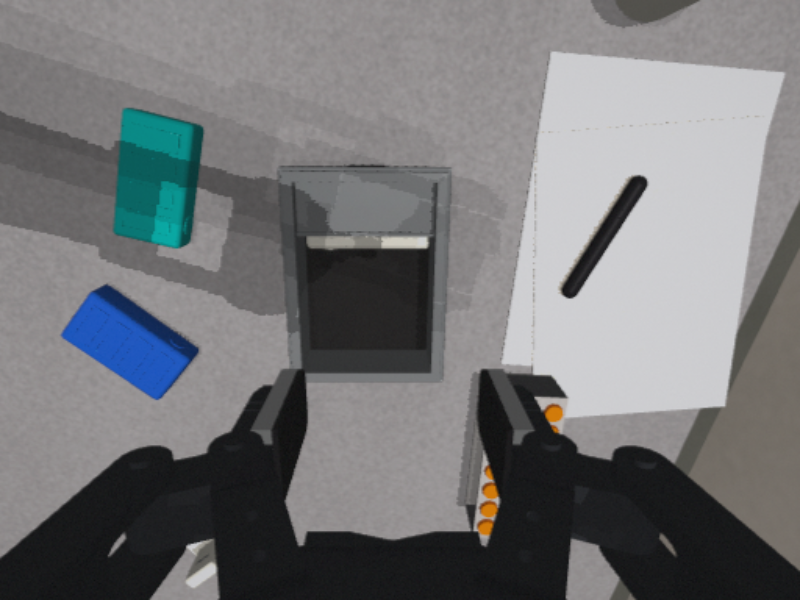

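The pack now shows only as a white strip at (367,242), parallel to the shelf edge.

```bash
python3 -c "
from h import *
rect('w3',[(280,168),(451,168),(443,381),(301,383)],.06)
print('pack front',rays('w3',[(308,248),(428,248)],.036).round(4).tolist(),'wall',rays('w3',[(309,349),(430,349)],.006).round(4).tolist(),'shelf',rays('w3',[(296,236),(436,236)],.046).round(4).tolist())
c=np.array([.563,-.004]);a=np.radians(102.8);u=np.array([np.cos(a),np.sin(a)])
for p,z in(((308,248),.036),((428,248),.036),((309,349),.006),((430,349),.006),((296,236),.046),((436,236),.046)): print(((rays('w3',[p],z)[0]-c)@u).round(4))
rect('w3',[(293,182),(437,182),(430,372),(304,372)],.06)
rect('w2',[(175+z[0]/3.6,90+z[1]/3.6) for z in [(50,46),(464,40),(446,551),(90,559)]] and [((175+x/3.6)/.64,(90+y/3.6)/.64) for x,y in [(50,46),(464,40),(446,551),(90,559)]],.06)
"
```

```text
centre [ 0.5611 -0.0089] sides [0.1356, 0.1876, 0.1293, 0.1891] dirs [12.9, -77.1, -166.4, 104.8]
pack front [[0.5025, 0.0032], [0.6059, 0.0269]] wall [[0.5179, -0.1057], [0.6374, -0.0788]] shelf [[0.4919, 0.0136], [0.6087, 0.0403]]
0.0205
0.0206
-0.0892
-0.0894
0.0329
0.033
centre [ 0.5588 -0.0098] sides [0.1152, 0.1676, 0.1139, 0.1672] dirs [12.9, -77.6, -167.3, 102.8]
centre [ 0.5633 -0.0038] sides [0.1383, 0.1883, 0.1369, 0.1898] dirs [12.7, -77.3, -166.7, 103.2]
```

The pack front is at about x = 25 relative to the end wall seen in the same picture, so it is home. The carrier's position differs by about 5 mm between the two wrist views, because the arm was still settling. I'll settle first, then fit the carrier's outline in all three cameras.

Call:
step_arm(
  moves=[
    [[0,0,0,0],[0,0,0,0],[0,0,0,0],[0,0,0,0]],
  ],
)

```text
t: 6.58
tool_pos: [0.5677, 0.025, 0.3031]
tool_rot: [-3.121, -0.352, 0.003]
contact_force: [-1.1, -0.1, 0.4]
opening: 0.0555
```

```bash
cat >> h.py <<'E'
from scipy.optimize import minimize
def bx(x0,x1,y0,y1,z0,z1): return np.array([(x,y,z) for x in(x0,x1) for y in(y0,y1) for z in(z0,z1)])
G=dict(carrier=[bx(-.093,.093,-.067,.067,0,.06)],
 stand_center=[bx(-.02,.02,-.056,.056,0,.054),bx(-.085,-.02,-.056,.056,0,.008),bx(-.02,.02,-.007,.007,.052,.094)],
 samples_center=[bx(-.03,.03,-.056,.056,0,.042),bx(-.02,.02,-.007,.007,.042,.084)])
def fit(thing,p0,cams,S=3):
    D=[]
    for c in cams:
        viewer.get_image(c);best=None
        for r in nets.masks_of(c,thing)[:3]:
            m=np.array(r["region"]).astype(np.float32);ys,xs=np.nonzero(m)
            d=np.hypot(*(np.array([xs.mean(),ys.mean()])-proj(c,[p0[0],p0[1],.03])))
            if best is None or d<best[0]: best=(d,m,r["confidence"])
        if best is None or best[0]>40: print(c,"no mask");continue
        k=viewer.calibration(c);D.append((c,cv2.resize(best[1],None,fx=S,fy=S,interpolation=cv2.INTER_LINEAR)>.5,*[np.array(k[a]) for a in("camera_matrix","R","t")]))
    def iou(p,d):
        c,m,K,R,t=d;a=np.zeros(m.shape,np.uint8);cs,sn=np.cos(p[2]),np.sin(p[2])
        for V in G[thing]:
            X=np.c_[cs*V[:,0]-sn*V[:,1]+p[0],sn*V[:,0]+cs*V[:,1]+p[1],V[:,2]]
            q=(K@(R@X.T+t.reshape(3,1)));q=((q[:2]/q[2]).T+.5)*S-.5
            cv2.fillConvexPoly(a,cv2.convexHull(np.round(q*16).astype(np.int32)),1,shift=4)
        a=a>0;return (a&m).sum()/(a|m).sum()
    s=np.array([.003,.003,.03])
    for DD in ([[d] for d in D]+([D] if len(D)>1 else [])):
        r=minimize(lambda v:-np.mean([iou(p0+v*s,d) for d in DD]),np.zeros(3),method="Nelder-Mead",options=dict(initial_simplex=[[0,0,0],[3,0,0],[0,3,0],[0,0,3]],xatol=.02,fatol=1e-5))
        p=p0+r.x*s;print(thing,[d[0] for d in DD],p[:2].round(4),round(np.degrees(p[2]),2),"iou",round(-r.fun,3))
E
python3 - <<'E'
from h import *
print(readout.get_obs()["tool_pos"],readout.get_obs()["tool_rot"])
fit("carrier",np.array([.562,-.006,np.radians(102.8)]),("wrist","top","scene"))
fit("stand_center",np.array([.49,.317,np.radians(55)]),("top","scene"))
fit("samples_center",np.array([.47,-.328,np.radians(53)]),("top","scene"))
E
```

```text
[0.56771315 0.02503718 0.30308662] [-3.12129687e+00 -3.52110000e-01  3.08329499e-03]
carrier ['wrist'] [ 0.5615 -0.0097] 102.74 iou 0.907
carrier ['top'] [ 0.5569 -0.0143] 105.25 iou 0.579
carrier ['scene'] [ 0.5585 -0.0115] 102.24 iou 0.937
carrier ['wrist', 'top', 'scene'] [ 0.5586 -0.0108] 102.44 iou 0.802
stand_center ['top'] [0.4889 0.3224] 59.47 iou 0.953
stand_center ['scene'] [0.4857 0.3267] 62.92 iou 0.909
stand_center ['top', 'scene'] [0.4892 0.3224] 58.11 iou 0.914
samples_center ['top'] [ 0.4629 -0.337 ] 52.09 iou 0.919
samples_center ['scene'] [ 0.4602 -0.3386] 54.35 iou 0.944
samples_center ['top', 'scene'] [ 0.4634 -0.3368] 54.68 iou 0.92
```

Call:
step_arm(
  moves=[
    [[-0.63,3.25,-0.3,-0.077],[-0.63,3.25,-0.3,-0.077],[-0.63,3.25,-0.3,-0.077],[-0.63,3.25,-0.3,-0.077],[-0.63,3.25,-0.3,-0.077],[-0.63,3.25,-0.3,-0.077],[-0.63,3.25,-0.3,-0.077],[-0.63,3.25,-0.3,-0.077],[-0.63,3.25,-0.3,-0.077],[-0.63,3.25,-0.3,-0.077]],
  ],
  grip=0,
)

```text
t: 8.12
tool_pos: [0.5045, 0.3518, 0.2743]
tool_rot: [-3.024, 0.851, -0.0]
contact_force: [0.6, 0.0, 1.4]
opening: 0.0853
```

Call:
step_arm(
  moves=[
    [[0,0,0,0],[0,0,0,0],[0,0,0,0],[0,0,0,0]],
  ],
)

```text
t: 8.45
tool_pos: [0.5055, 0.3492, 0.2745]
tool_rot: [3.025, -0.847, 0.001]
contact_force: [-0.3, -0.2, -0.5]
opening: 0.0853
```

```bash
python3 look.py w4 stand_center foot_plate
python3 - <<'E'
from h import *
fit("stand_center",np.array([.489,.322,np.radians(58)]),("wrist","top"))
fit("carrier",np.array([.560,-.0105,np.radians(102.6)]),("top","scene"))
E
```

```text
tcp [0.5055 0.3492 0.2745] jaw yaw deg -31.27
cam [0.545 0.415 0.417]
stand_center 0.78 [251.1 182.9] [0.491  0.3248 0.047 ]
foot_plate 0.76 [248.9 212.9] [0.4594 0.2789 0.008 ]
stand_center ['wrist'] [0.4887 0.3256] 59.65 iou 0.974
stand_center ['top'] [0.4896 0.324 ] 59.93 iou 0.95
stand_center ['wrist', 'top'] [0.4888 0.3251] 59.98 iou 0.955
carrier ['top'] [ 0.5611 -0.0122] 102.7 iou 0.894
carrier ['scene'] [ 0.5585 -0.0127] 104.98 iou 0.928
carrier ['top', 'scene'] [ 0.5602 -0.0122] 102.72 iou 0.909
```

View pics/w4b.png

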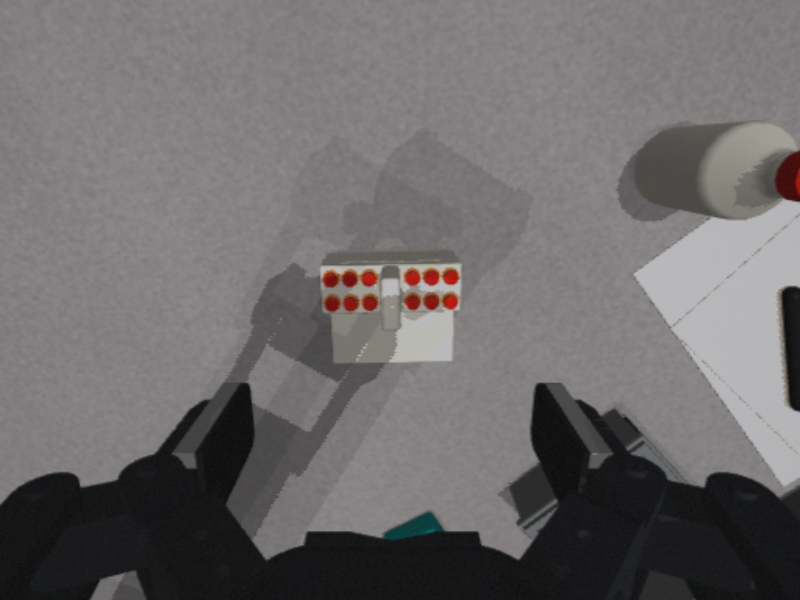

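The stand sits square in view, with its block at (391,287) and the foot plate below at (392,335). The fit gives (0.489, 0.325) and yaw 59.8°, and the wrist and top cameras agree. I'll descend to the handle.

Call:
step_arm(
  moves=[
    [[-0.42,-0.6,-3,0.018],[-0.42,-0.6,-3,0],[-0.42,-0.6,-3,0],[-0.41,-0.59,-2.5,0],[0,0,-2.5,0],[0,0,-2.5,0],[0,0,-2.2,0],[0,0,-1.4,0],[0,0,-0.75,0],[0,0,0,0]],
  ],
)

```text
t: 9.83
tool_pos: [0.4873, 0.3258, 0.064]
tool_rot: [3.031, -0.818, -0.004]
contact_force: [-0.0, -0.9, -1.1]
opening: 0.0853
```

Call:
step_arm(
  moves=[
    [[0,0,0,0],[0,0,0,0],[0,0,0,0],[0,0,0,0],[0,0,0,0],[0,0,0,0],[0,0,0,0],[0,0,0,0]],
  ],
  grip=1,
  squeeze=90,
)

```text
t: 10.5
tool_pos: [0.489, 0.3264, 0.0666]
tool_rot: [-3.032, 0.818, -0.002]
contact_force: [0.9, -1.1, 4.1]
opening: 0.0124
```

Call:
step_arm(
  moves=[
    [[0,0,1,0],[0,0,2,0],[0,0,2.5,0],[0,0,2.5,0],[0,0,2.5,0],[0,0,1.5,0],[0,0,0,0],[0,0,0,0]],
  ],
)

```text
t: 11.17
tool_pos: [0.4882, 0.3263, 0.1859]
tool_rot: [-3.033, 0.818, -0.0]
contact_force: [-0.8, -0.5, -4.6]
opening: 0.0125
```

```bash
python3 look.py w5
python3 - <<'E'
from h import *
o=readout.get_obs();print(o["tool_rot"],o["contact_force"],o["opening"])
cv2.imwrite("pics/t5.png",viewer.get_image("scene")[150:300,250:450])
a=cv2.imread("pics/w5.png");b=cv2.imread("pics/t5.png")
cv2.imwrite("pics/m5.png",np.hstack([a[60:384,100:420],cv2.resize(b,(432,324))]))
E
```

```text
tcp [0.4882 0.3263 0.1859] jaw yaw deg -30.19
cam [0.526 0.392 0.327]
[ 3.03149498 -0.81769775 -0.00329115] [-0.17997366  0.23050692 -5.19681774] 0.012675418316791158
```

View pics/m5.png

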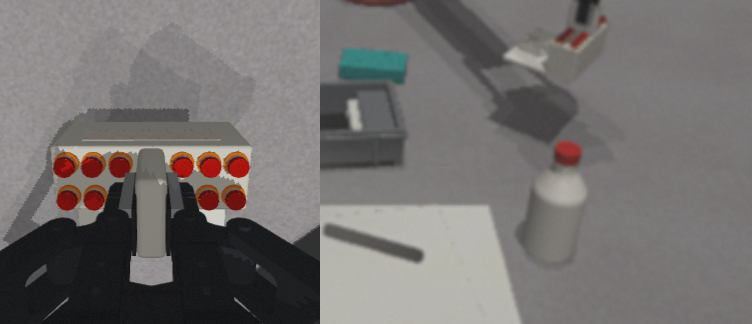

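The stand is held upright, gripped at mid handle (left panel (150,205)). I'll carry it over the carrier.

Call:
step_arm(
  moves=[
    [[0.4,-1.5,0,0.04],[0.5,-2.4,0,0.055],[0.5,-2.4,0,0.055],[0.5,-2.4,0,0.055],[0.5,-2.4,0,0.055],[0.5,-2.4,0,0.055],[0.5,-2.4,0,0.055],[0.5,-2.4,0,0.055],[0.5,-2.4,0,0.055],[0.5,-2.4,0,0.055]],
  ],
)

```text
t: 12.1
tool_pos: [0.5359, 0.094, 0.183]
tool_rot: [3.141, 0.017, -0.007]
contact_force: [0.9, 0.6, -3.9]
opening: 0.0125
```

Call:
step_arm(
  moves=[
    [[0.6,-2.4,0,0.055],[0.5,-2.4,0,0.055],[0.5,-2.4,0,0.055],[0.4,-1.9,0,0.03],[0.28,-1.4,0,0.019],[0,0,-1.5,0],[0,0,-1.2,0],[0,0,0,0],[0,0,0,0],[0,0,0,0]],
  ],
)

```text
t: 12.93
tool_pos: [0.5597, -0.0092, 0.158]
tool_rot: [-3.122, -0.349, 0.002]
contact_force: [0.0, -0.9, -3.5]
opening: 0.0128
```

```bash
python3 look.py w6
python3 - <<'E'
from h import *
fit("stand_center",np.array([.56,-.009,np.radians(102.7)]),())if 0 else None
o=readout.get_obs();print(o["tool_rot"])
a=cv2.imread("pics/w6.png");b=viewer.get_image("scene")[130:290,180:380]
cv2.imwrite("pics/m6.png",np.hstack([cv2.resize(a[60:384,100:420],(400,405)),cv2.resize(b,(400,320))[:405] if 0 else cv2.copyMakeBorder(cv2.resize(b,(400,320)),0,85,0,0,0)]))
E
```

```text
tcp [ 0.5597 -0.0092  0.158 ] jaw yaw deg 12.76
cam [0.544 0.065 0.302]
[-3.12205322e+00 -3.49277427e-01  1.84290630e-04]
```

View pics/m6.png

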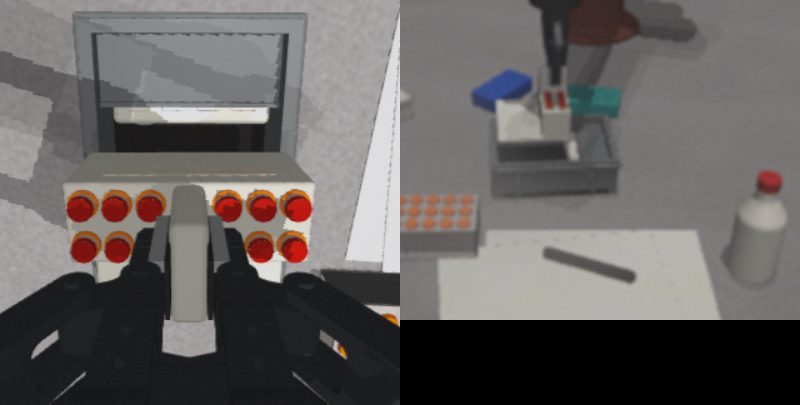

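Run:
```python
from h import *
c=np.array([.5605,-.0112]);a=np.radians(102.7);u=np.array([np.cos(a),np.sin(a)]);v=np.array([-u[1],u[0]])
f=lambda p,z:(lambda d:(round(d@u*1e3,1),round(d@v*1e3,1)))(rays('w6',[(100+p[0]/1.25,60+p[1]/1.25)],z,1)[0]-c)
for n,p,z in [("rim +x corner L",(73,12),.06),("R",(308,12),.06),("inner rim L",(93,33),.06),("inner R",(288,33),.06),("side L",(85,150),.06),("side R",(297,150),.06),("shelf edge L",(97,103),.046),("R",(280,105),.046),("pack edge L",(115,124),.036),("R",(270,122),.036),("block top L",(65,183),.146),("R",(314,183),.146),("block bottom L",(86,152),.092),("R",(293,152),.092)]: print(n,f(p,z))
# edge-based subpixel profile of rim in w6 image
fit("carrier",np.array([.5605,-.0112,a]),("top",))
```

```text
rim +x corner L (np.float64(96.6), np.float64(67.7))
R (np.float64(96.7), np.float64(-70.6))
inner rim L (np.float64(84.9), np.float64(56.8))
inner R (np.float64(85.0), np.float64(-59.8))
side L (np.float64(12.5), np.float64(67.3))
side R (np.float64(12.6), np.float64(-71.3))
shelf edge L (np.float64(41.1), np.float64(60.7))
R (np.float64(39.9), np.float64(-61.4))
pack edge L (np.float64(24.9), np.float64(51.4))
R (np.float64(26.4), np.float64(-57.7))
block top L (np.float64(21.1), np.float64(53.1))
R (np.float64(21.2), np.float64(-54.6))
block bottom L (np.float64(20.0), np.float64(57.9))
R (np.float64(20.1), np.float64(-59.7))
carrier ['top'] [ 0.5528 -0.0198] 100.78 iou 0.252
```

In this view the block is about 1 mm towards +y and about 1–2 mm towards -x of ideal. I'll correct by about 1 mm and lower to just past the rim.

Call:
step_arm(
  moves=[
    [[0.06,0.12,-1.0,0],[0,0,-1.0,0],[0,0,-0.8,0],[0,0,-0.6,0],[0,0,-0.6,0],[0,0,-0.4,0],[0,0,0,0],[0,0,0,0]],
  ],
)

```text
t: 13.8
tool_pos: [0.5607, -0.0086, 0.1145]
tool_rot: [-3.122, -0.348, 0.001]
contact_force: [0.8, 0.9, -5.1]
opening: 0.0123
```

It has entered cleanly: the wrist carries only the stand's weight. I'll continue down.

Call:
step_arm(
  moves=[
    [[0,0,-0.7,0],[0,0,-0.7,0],[0,0,-0.7,0],[0,0,-0.7,0],[0,0,-0.5,0],[0,0,-0.4,0],[0,0,-0.3,0],[0,0,0,0],[0,0,0,0]],
  ],
)

```text
t: 14.55
tool_pos: [0.5608, -0.0086, 0.0747]
tool_rot: [-3.122, -0.348, 0.0]
contact_force: [0.6, -0.3, -4.0]
opening: 0.0128
```

Call:
step_arm(
  moves=[
    [[0,0,-0.15,0],[0,0,-0.15,0],[0,0,0,0],[0,0,0,0]],
  ],
)

```text
t: 14.88
tool_pos: [0.5614, -0.0086, 0.0726]
tool_rot: [3.122, 0.348, 0.002]
contact_force: [0.9, 0.6, -0.8]
opening: 0.0123
```

It's seated: the weight is off the wrist and z is as expected. I'll release and rise.

Call:
step_arm(
  moves=[
    [[0,0,0,0],[0,0,0,0],[0,0,0,0],[0,0,0,0],[0,0,0,0],[0,0,1.5,0],[0,0,3,0],[0,0,3.5,0],[0,0,3.5,0],[0,0,3.5,0]],
  ],
  grip=0,
)

```text
t: 15.72
tool_pos: [0.5604, -0.0085, 0.2232]
tool_rot: [-3.122, -0.348, 0.001]
contact_force: [1.6, -0.2, 0.4]
opening: 0.0851
```

Call:
step_arm(
  moves=[
    [[0,2,3,0],[0,2,2,0],[0,0,0,0],[0,0,0,0],[0,0,0,0]],
  ],
)

```text
t: 16.13
tool_pos: [0.5602, 0.0312, 0.2705]
tool_rot: [3.122, 0.348, -0.003]
contact_force: [-0.0, 0.3, -0.6]
opening: 0.0853
```

```bash
python3 look.py w7 stand_center foot_plate shelf_edge
python3 -c "
import cv2
im=cv2.imread('pics/w7.png');cv2.imwrite('pics/w7c.png',cv2.resize(im[60:310,120:400],(672,600)))"
```

```text
tcp [0.5602 0.0312 0.2705] jaw yaw deg 12.73
cam [0.544 0.106 0.412]
stand_center 0.62 [246.7 192.3] [ 0.5628 -0.0083  0.047 ]
stand_center 0.46 [247.4 162.2] [0.5554 0.0293 0.047 ]
foot_plate 0.96 [250.2 222.4] [ 0.5794 -0.0634  0.008 ]
shelf_edge 0.85 [241.7 162.3] [0.549  0.0263 0.041 ]
shelf_edge 0.33 [409.1 162.2] [0.7503 0.0718 0.041 ]
```

View pics/w7c.png

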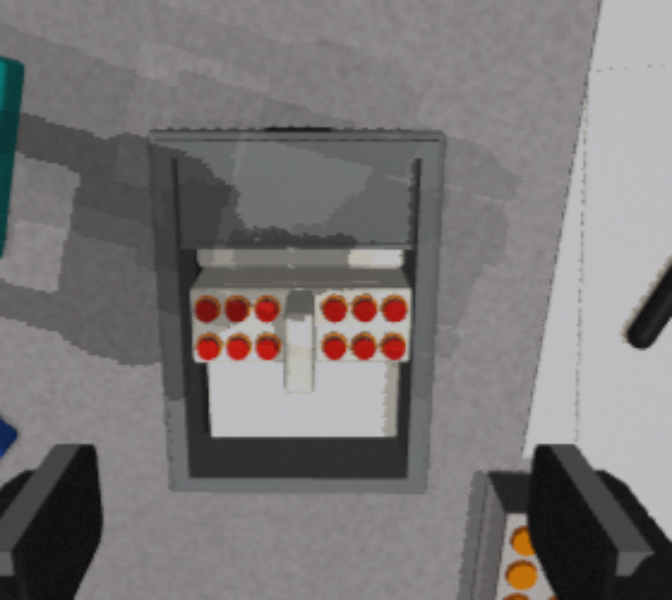

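The stand is down on the floor, upright, next to the pack strip at (300,258), with the foot plate visible at (300,400) and nothing tilted. I'll measure the gap and head for the sample box.

Run:
```python
from h import *
c=np.array([.5605,-.0112]);a=np.radians(102.7);u=np.array([np.cos(a),np.sin(a)]);v=np.array([-u[1],u[0]])
f=lambda p,z:(lambda d:(float(round(d@u*1e3,1)),float(round(d@v*1e3,1))))(rays('w7',[(120+p[0]/2.4,60+p[1]/2.4)],z,1)[0]-c)
for n,p,z in [("rim +x L",(150,135),.06),("R",(446,137),.06),("rim -x L",(170,491),.06),("R",(427,491),.06),("inner rim -x L",(188,478),.06),("R",(408,478),.06),("foot end L",(210,437),.014),("R",(396,437),.014),("block +x top L",(191,287),.058),("R",(410,287),.058),("block -x top L",(194,361),.058),("R",(408,361),.058),("pack L",(198,267),.036),("shelf L",(180,247),.046)]: print(n,f(p,z))
fit("stand_center",np.array([.56,-.009,a]),("wrist",))
```

```text
rim +x L (95.8, 68.3)
R (94.9, -70.0)
rim -x L (-92.5, 69.9)
R (-92.2, -69.6)
inner rim -x L (-84.5, 59.7)
R (-84.3, -59.0)
foot end L (-83.2, 54.2)
R (-83.1, -57.2)
block +x top L (21.7, 53.1)
R (21.8, -56.2)
block -x top L (-17.8, 53.6)
R (-17.7, -56.7)
pack L (26.6, 52.8)
shelf L (39.5, 59.8)
stand_center ['wrist'] [ 0.5628 -0.0125] 102.68 iou 0.972
```

Call:
step_arm(
  moves=[
    [[-0.8,-3.4,0,-0.08],[-0.8,-3.4,0,-0.08],[-0.8,-3.4,0,-0.08],[-0.8,-3.4,0,-0.08],[-0.8,-3.4,0,-0.08],[-0.8,-3.4,0,-0.08],[-0.8,-3.4,0,-0.08],[-0.8,-3.4,0,-0.08],[-0.8,-3.4,0,-0.07],[-0.8,-3.4,0,-0.07]],
  ],
)

```text
t: 17.27
tool_pos: [0.4798, -0.3103, 0.2714]
tool_rot: [-3.018, 0.871, 0.001]
contact_force: [1.0, 0.1, 0.0]
opening: 0.0851
```

Call:
step_arm(
  moves=[
    [[0,0,0,0],[0,0,0,0],[0,0,0,0],[0,0,0,0]],
  ],
)

```text
t: 17.6
tool_pos: [0.481, -0.3076, 0.2716]
tool_rot: [-3.02, 0.863, 0.001]
contact_force: [-0.3, -0.3, -0.9]
opening: 0.0854
```

```bash
python3 look.py w8 samples_center
python3 - <<'E'
from h import *
fit("samples_center",np.array([.463,-.337,np.radians(54)]),("wrist","top","scene"))
fit("carrier",np.array([.5605,-.0112,np.radians(102.7)]),("top",))
E
```

```text
tcp [ 0.481  -0.3076  0.2716] jaw yaw deg -31.89
cam [ 0.521 -0.242  0.414]
samples_center 0.72 [251.6 188. ] [ 0.4629 -0.3381  0.042 ]
top no mask
samples_center ['wrist'] [ 0.4646 -0.335 ] 52.09 iou 0.967
samples_center ['scene'] [ 0.4593 -0.3377] 53.18 iou 0.931
samples_center ['wrist', 'scene'] [ 0.4641 -0.3352] 51.45 iou 0.938
carrier ['top'] [ 0.5605 -0.0133] 101.77 iou 0.47
```

The stand sits at x ≈ 2 and y ≈ -1 mm. The gap is -85 to -18, so the box goes to x = -51.5, which is world (0.572, -0.061). The box itself is at (0.4644, -0.3352), yaw 52.1°. I'll grasp it.

Call:
step_arm(
  moves=[
    [[-0.42,-0.69,-3,-0.05],[-0.42,-0.69,-3,-0.055],[-0.41,-0.69,-3,0],[-0.41,-0.69,-2.5,0],[0,0,-2.5,0],[0,0,-2.5,0],[0,0,-2.2,0],[0,0,-2,0],[0,0,-1.1,0],[0,0,0,0]],
  ],
)

```text
t: 18.93
tool_pos: [0.4625, -0.3346, 0.0506]
tool_rot: [-2.968, 1.022, 0.008]
contact_force: [-0.2, 0.3, -0.4]
opening: 0.0851
```

Call:
step_arm(
  moves=[
    [[0,0,0,0],[0,0,0,0],[0,0,0,0],[0,0,0,0],[0,0,0,0],[0,0,0,0],[0,0,0,0],[0,0,0,0],[0,0,0,0],[0,0,0,0]],
  ],
  grip=1,
  squeeze=80,
)

```text
t: 19.77
tool_pos: [0.4646, -0.3365, 0.0548]
tool_rot: [2.97, -1.022, 0.002]
contact_force: [-1.0, 1.2, 5.9]
opening: 0.0128
```

Call:
step_arm(
  moves=[
    [[0,0,1,0],[0,0,2,0],[0,0,2.5,0],[0,0,2.5,0],[0,0,2.5,0],[0,0,2.5,0],[0,0,2,0],[0,0,0,0],[0,0,0,0],[0,0,0,0]],
  ],
)

```text
t: 20.6
tool_pos: [0.4632, -0.3352, 0.2014]
tool_rot: [-2.969, 1.022, 0.005]
contact_force: [0.1, 0.4, -4.7]
opening: 0.0129
```

Call:
step_arm(
  moves=[
    [[0.5,1.2,0,0.043],[0.8,2.0,0,0.065],[0.8,2.0,0,0.065],[0.8,2.0,0,0.065],[0.8,2.0,0,0.065],[0.8,2.0,0,0.065],[0.8,2.0,0,0.065],[0.8,2.0,0,0.065],[0.8,2.0,0,0.065],[0.8,2.0,0,0.065]],
  ],
)

```text
t: 21.43
tool_pos: [0.5403, -0.1418, 0.2011]
tool_rot: [-3.139, 0.047, 0.006]
contact_force: [0.5, -0.7, -4.1]
opening: 0.0128
```

Call:
step_arm(
  moves=[
    [[0.8,2.0,0,0.065],[0.8,2.0,0,0.065],[0.8,2.0,0,0.065],[0.56,1.6,0,0.05],[0.3,0.6,0,0.01],[0,0,-2,0],[0,0,-2,0],[0,0,0,0],[0,0,0,0],[0,0,0,0]],
  ],
)

```text
t: 22.27
tool_pos: [0.5737, -0.0623, 0.1638]
tool_rot: [-3.123, -0.344, 0.001]
contact_force: [0.3, 0.6, -2.3]
opening: 0.0129
```

```bash
python3 look.py w9
python3 -c "
import cv2
im=cv2.imread('pics/w9.png');cv2.imwrite('pics/w9c.png',cv2.resize(im[20:330,110:400],(562,600)))"
```

```text
tcp [ 0.5737 -0.0623  0.1638] jaw yaw deg 12.58
cam [0.558 0.012 0.307]
```

View pics/w9c.png

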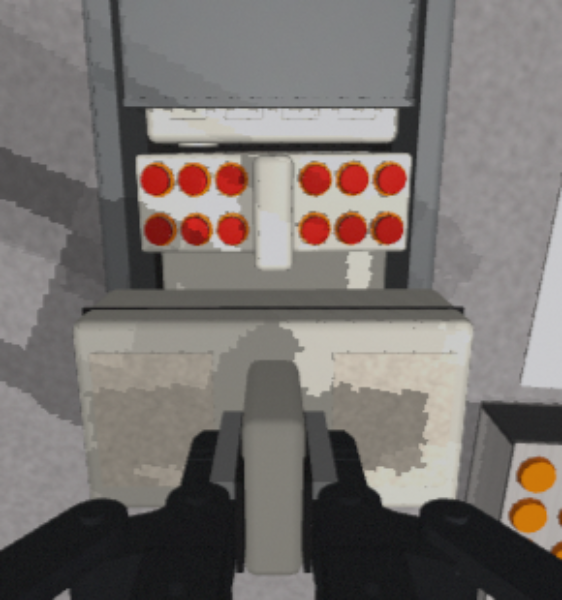

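Run:
```python
from h import *
c=np.array([.5605,-.0112]);a=np.radians(102.7);u=np.array([np.cos(a),np.sin(a)]);v=np.array([-u[1],u[0]])
f=lambda p,z:(lambda d:(float(round(d@u*1e3,1)),float(round(d@v*1e3,1))))(rays('w9',[(110+p[0]/1.938,20+p[1]/1.938)],z,1)[0]-c)
for n,p,z in [("lid L",(76,322),.1518),("R",(471,322),.1518),("bottom L",(107,290),.11),("R",(434,290),.11),("block -x L",(143,250),.058),("R",(408,250),.058),("block +x L",(137,155),.058),("R",(411,155),.058),("rim outer L",(84,0),.06),("R",(453,0),.06),("shelf L",(123,106),.046),("R",(413,106),.046)]: print(n,f(p,z))
print("tcp",(np.array([.5737,-.0623])-c)@u,(np.array([.5737,-.0623])-c)@v)
```

```text
lid L (-22.4, 51.4)
R (-22.7, -56.7)
bottom L (-23.3, 54.1)
R (-23.6, -57.5)
block -x L (-18.3, 52.3)
R (-18.6, -59.7)
block +x L (20.1, 52.1)
R (19.9, -58.4)
rim outer L (75.5, 67.5)
R (75.2, -69.9)
shelf L (39.4, 59.1)
R (39.1, -60.6)
tcp -0.052751785093090725 -0.0016429149376553027
```

The box is about 1 mm towards -x and about 1 mm towards -y of ideal. I'll correct and lower it past the rim.

Call:
step_arm(
  moves=[
    [[-0.14,0.07,-1.0,0],[0,0,-1.2,0],[0,0,-1.2,0],[0,0,-0.8,0],[0,0,-0.6,0],[0,0,-0.4,0],[0,0,0,0],[0,0,0,0]],
  ],
)

```text
t: 22.98
tool_pos: [0.5724, -0.0614, 0.1117]
tool_rot: [-3.123, -0.345, 0.0]
contact_force: [-0.1, 0.1, -3.0]
opening: 0.0127
```

Call:
step_arm(
  moves=[
    [[0,0,-0.5,0],[0,0,-0.5,0],[0,0,-0.5,0],[0,0,0,0],[0,0,0,0]],
  ],
)

```text
t: 23.4
tool_pos: [0.5719, -0.0613, 0.0961]
tool_rot: [-3.122, -0.345, 0.002]
contact_force: [-0.1, -0.5, -3.9]
opening: 0.013
```

The box is inside the walls with no contact force. I'll continue down to the foot plate.

Call:
step_arm(
  moves=[
    [[0,0,-0.6,0],[0,0,-0.6,0],[0,0,-0.5,0],[0,0,-0.4,0],[0,0,-0.3,0],[0,0,-0.15,0],[0,0,0,0],[0,0,0,0],[0,0,0,0]],
  ],
)

```text
t: 24.15
tool_pos: [0.5726, -0.0615, 0.0717]
tool_rot: [3.122, 0.345, 0.001]
contact_force: [0.2, -0.7, -3.8]
opening: 0.0125
```

Call:
step_arm(
  moves=[
    [[0,0,-0.15,0],[0,0,-0.1,0],[0,0,-0.1,0],[0,0,0,0],[0,0,0,0]],
  ],
)

```text
t: 24.57
tool_pos: [0.5726, -0.0615, 0.0688]
tool_rot: [3.122, 0.345, 0.0]
contact_force: [-4.3, 0.9, 4.4]
opening: 0.0126
```

It's seated at the expected height and the load has reversed. I'll release, rise and check.

Call:
step_arm(
  moves=[
    [[0,0,0,0],[0,0,0,0],[0,0,0,0],[0,0,0,0],[0,0,0,0],[0,0,1.5,0],[0,0,3,0],[0,0,3.5,0],[0,0,3.5,0],[0,0,3.5,0]],
  ],
  grip=0,
)

```text
t: 25.4
tool_pos: [0.5721, -0.0614, 0.2191]
tool_rot: [-3.122, -0.345, 0.0]
contact_force: [0.7, -0.3, 0.1]
opening: 0.0857
```

Call:
step_arm(
  moves=[
    [[-0.6,3,3,0],[-0.6,3,2,0],[-0.6,3,0,0],[0,0,0,0],[0,0,0,0],[0,0,0,0],[0,0,0,0]],
  ],
)

```text
t: 25.98
tool_pos: [0.5543, 0.027, 0.266]
tool_rot: [-3.123, -0.343, 0.002]
contact_force: [1.0, -0.9, -0.0]
opening: 0.0852
```

```bash
python3 look.py w10 stand_center samples_center
python3 - <<'E'
from h import *
im=cv2.imread('pics/w10.png');b=viewer.get_image("scene")[150:270,200:340]
cv2.imwrite('pics/w10c.png',np.hstack([cv2.resize(im[60:310,120:400],(448,400)),cv2.resize(b,(350,400))]))
a=np.radians(102.7);c=np.array([.5605,-.0112]);u=np.array([np.cos(a),np.sin(a)]);v=np.array([-u[1],u[0]])
G["samples_center"]=[q+[0,0,.014] for q in G["samples_center"]];G["stand_center"]=[q+[0,0,.006] for q in G["stand_center"]]
fit("samples_center",np.array([.572,-.0614,a]),("wrist",))
f=lambda n,z:[(float(round((p[:2]-c)@u*1e3,1)),float(round((p[:2]-c)@v*1e3,1))) for p in [ray("wrist",r["at"],z) for r in nets.pinpoint("wrist",n)[:1]]]
print(f("stand_center",.053),f("samples_center",.056),f("shelf_edge",.041))
E
```

```text
tcp [0.5543 0.027  0.266 ] jaw yaw deg 12.55
cam [0.538 0.101 0.409]
stand_center 0.95 [250.4 194.2] [ 0.5627 -0.0128  0.047 ]
samples_center 0.57 [248.2 234.7] [ 0.5724 -0.0696  0.042 ]
samples_center ['wrist'] [ 0.5737 -0.0657] 102.62 iou 0.756
[(2.9, -2.5)] [(-53.3, -1.2)] [(43.0, -4.2)]
```

View pics/w10c.png

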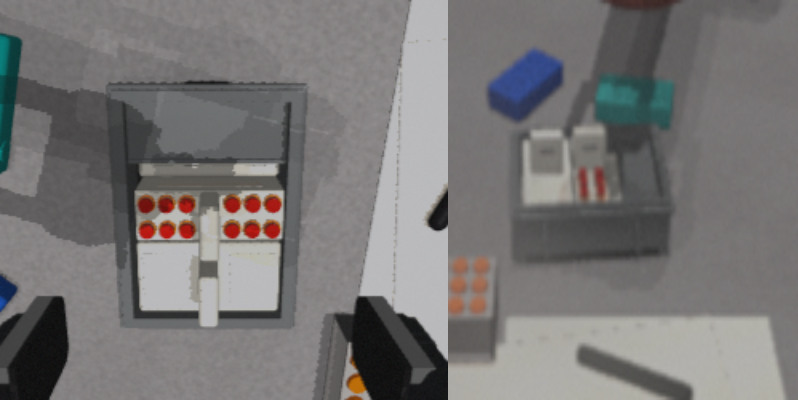

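Everything is nested: pack strip at (208,170), stand block at (208,215) and box lid at (208,277), square and level. The gripper is clear above, so I'll hand in.

```bash
python3 -c "
from station import ctrl
print(ctrl.finish_job())"
```

```text
the job is handed in; nothing more can be done
None
```

The carrier is packed and the job is handed in, at about 26 s of the 67 s allowed. No verdict comes back, so the result rests on my own checks.

- **Cold pack:** I pushed it home until it met firm resistance of about 29 N. Its front face then measured about 25 mm in the carrier's x, which is where it should be when fully home.
- **Tube stand:** I lowered it gently next to the pack, and the wrist load fell to nearly zero at the expected height. It measured about x = 2 to 3 mm, y = -1 to -2.5 mm.
- **Sample box:** I lowered it onto the foot plate, and the load reversed at exactly the expected height. It measured about x = -53 mm, y = -1 mm, square and level in the last picture.
- **Gripper and bystanders:** The gripper was open and well clear at hand-in. I did not touch the rack, bottle, marker or coloured packs.

**Checks that disagreed:**
- The first two views of the carrier, taken while the arm was settling, were about 5 mm apart. I re-measured with the arm at rest.
- The last outline fit of the sample box matched poorly (overlap 0.76) and put it about 4 mm further towards -x, at about -56 mm. That is still inside the allowed -62 to -45 mm.

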